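# Walk the microphone power supply into its desk dock and latch it

## Robot

A 6-joint arm with a two-finger parallel gripper is mounted at the origin on the work surface. World frame = base frame: x ahead of the robot, y to its left, z up, the work surface at z = 0. Lengths are in m, angles in rad, forces in N, time in s.
With the tool pointing down it reaches from about 0.3 to 0.95 m from the base axis. Payload 3.1 kg.
Tool frame: the origin (TCP) lies midway between the tips of the shut fingers; the grasp point (between the pads) lies 19 mm behind it; z points along the fingers, y is the line along which they close (so a half turn about z gives the same grasp; the last joint's range is limited). The gripper opens to 85 mm and grips with 20 to 120 N. Pads are 22 mm wide; open, the fingers measure 114 mm over their backs; the gripper's body (76 mm by 85 mm) begins 54 mm behind the grasp point. The pads swing forward as they close: fully open they stand 13 mm farther back than shut.
Start: joints at [1.179, 0.308, 1.634, -0, 1.2, -0.07], TCP at [0.198, 0.593, 0.231] pointing down, gripper open.
Joint ranges: [-3.06, 3.06], [-0.79, 1.96], [0.05, 2.63], [-1.19, 4.34], [0.05, 2.64], [-2.94, 2.94]. Speed limits (rad/s): [2.79, 2.79, 3.14, 3.14, 3.14, 3.14].

## Interface

Orientations are given as [roll, pitch, yaw] about the fixed x, y, z axes, in that order (R = Rz(yaw) Ry(pitch) Rx(roll)).
In Python, from workcell import telemetry, cams, sign_off gives the robot as it stands.
- The arm moves only by the tool step_arm, never from a script. Its argument "motion" is a list that holds one entry, the list of rows, each a list of 7 numbers: the shift along the tool's x, y, z in mm, then the turn, a rotation vector about the tool's x, y, z in rad, then the finger opening in mm, from 0 to 85.4. In form: [[[tx, ty, tz, ax, ay, az, jaw], ...]]. A call has 1 to 12 rows; each row is the pose to reach, as a shift and turn from the pose commanded when the call began, along the tool's axes at that moment; what a row does not reach only later rows make up. A row lasts 1/12 s, in which the tool goes at most 41.7 mm and 7.16 degrees, less where a joint would pass 70% of its speed; a pose out of reach is approached as far as the arm can. A call with a gripper value outside its range is refused whole. The fingers move at their own pace and stop on an object; the grip force is fixed at half the most. Time passes only in rows, so rows that repeat a pose let the fingers close. It gives the time, the measured TCP pose, the force, the opening and the grip force at its end, in the units of the state.
- telemetry.get_state(): the state, without advancing time (a new reading comes with each control period).
- cams.grab_frame(name): name is "scene" or "top" or "wrist"; returns a dict with "pixels" (480x640x3 uint8, red, green, blue), "depth" (480x640 float32, m along the optical axis (not along the pixel's ray), 0 where there is no reading), "mtx" (3x3 intrinsics, pixels), "eye" and "attitude" of the camera in the world. Camera axes: x right, y up, looking along -z (the intrinsics and any distortion apply to the point x, -y, -z); pixel columns grow to the right and rows downward; lengths in m; the calibration is good to about 2 mm. A picture is of the moment at which its call begins.
- sign_off(): hands the job in; it is judged then, once.
The state is a dict: "clock": time; "q": joint angles; "dq": joint speeds; "tau": joint torques, N m; "eef_pos": TCP position; "tool_rot": TCP orientation; "contact_force": force on the tool from outside, world axes, zero at the start; "moment": the same for the moment, N m; "finger_gap": finger opening in m; "grip_force": force on a finger pad.
Only numpy, scipy, OpenCV 4.12 (cv2) and the standard library are available. Lean on these libraries where they do the work, as an engineer would, in place of code of your own. Each camera call takes 0.05 s, during which the arm holds its last target. There are 200 camera calls.

## Task

Walk the heavy power supply forward across the table into its dock with gentle pushes of the closed fingers on its two rear corners in turn, until it sits fully home, flush against the dock's end stop at both sides, and give it one firm press of about 25 N against the stop for half a second to seat it; then swing the latch arm all the way shut behind it. Touch it nowhere but on the rear face beside the socket block, never touch the socket block, keep the supply flat and never let it twist more than about 25 degrees from the dock, never use more than 40 N on it or ram it against the dock, and leave the microphones and headphones where they stand.

Things in the scene. Friction and masses are not known exactly. Their poses are not given: they have to be found in the camera images.
- supply: Heavy loose steel case, 120 mm deep (x), 200 wide (y), 44 high, 1.6 kg; mass and friction vary by a quarter; friction about 0.4, slides under 3 to 12 N; stays put. Origin: centre of its underside; x points forward to the end stop, rear face at x = -60 mm. A push 84 mm left of the middle turns it clockwise seen from above, 7 mrad per mm, about a point 50 mm right of the middle; and mirrored.
- sockets: Delicate black socket block with three round steel collars in the middle of the supply's rear face: y from -48 to +48 mm, z from 8 to 36 mm, standing out to x = -82 mm. It shares the supply's origin and axes and moves with it. Only the two flat strips of the rear face beside it, 48 to 100 mm off the middle, may be pushed.
- corner_left (a point): Middle of the supply's rear left upright edge, x = -60, y = +100, z = 22 mm in the supply's frame.
- corner_right (a point): Middle of the supply's rear right upright edge, x = -60, y = -100, z = 22 mm in the supply's frame.
- dock: Fixed aluminium dock, open to the robot, no floor, walls 34 mm high. Origin on the table where the supply's origin lies when home; x forward to the end stop, y left. Side walls from x = 12 to 60 mm with inner faces at y = +-103 mm (3 mm play each side), then lips flaring to about +-132 mm at x = -44 mm. Pushed at one corner the supply may wedge between the walls; a push on the other frees it.
- stop: The dock's rigid end stop, a bar 250 mm wide and 34 mm high fixed across its far end; shares the dock's origin and axes; its face is at x = +60 mm. When the supply is home its front face lies flat on it.
- latch_pivot (a point): Axis of the latch arm's upright pivot at the dock's left rear, x = -69.5, y = +150 mm in the dock's frame, on a bracket 12 mm high; this point is at z = 22 mm; the pivot's drum is 22 mm across and 38 mm high.
- latch (a joint): Steel latch arm turning about latch_pivot. Angle in rad: at 0 it points back and outward, 150 degrees counterclockwise from the dock's x axis; it grows counterclockwise seen from above; at 2.094, its end stop, it is shut and points to the dock's -y, 3.5 mm behind the supply's left rear corner. Shuts only if the supply is home. Arm 12 mm wide, z 15 to 29 mm; stiff (0.06 N m), stays where left.
- latch_pin (a point): On the axis of the upright steel pin, 12 mm in diameter, at the free end of the latch arm, 80 mm from the pivot; the pin reaches from z = 12 to 62 mm, this point is at z = 45 mm. Push it sideways to swing the arm.
- mic_left: Bystander: microphone with orange body on a stand with a round black foot 124 mm across, 250 mm high, left of the work; origin under the foot's centre.
- mic_right: Bystander: microphone with blue foam on the same stand, right of the work; origin under the foot's centre.
- headphones: Bystander: black headphones lying on the table, about 190 by 160 mm, 72 mm high; origin on the table at the centre of the band's arc.

How it is judged:
On the way, in this order (a step that is already met when the one before it is completed fails the run):
1. the supply sits fully home at both corners and the fingers press it firmly against the end stop (x of each of corner_left, corner_right in the frame of dock above -0.0632 m and y of supply in the frame of dock between -0.008 and 0.008 m and height (world z) of supply below 0.006 m and angle between supply's own z axis and vertical below 0.05 rad and contact force between supply and stop above 3 N and contact force between the fingers and supply above 15 N), for 0.25 s.
2. the latch arm is swung shut behind it (x of each of corner_left, corner_right in the frame of dock above -0.0632 m and y of supply in the frame of dock between -0.008 and 0.008 m and height (world z) of supply below 0.006 m and angle between supply's own z axis and vertical below 0.05 rad and value of joint latch above 2 rad), for 0.2 s.
At the end, for the whole second after the job is handed in: The supply is at rest flat in the dock, both rear corners within 3.2 mm of fully home, centred within 8 mm between the walls, and the latch arm is shut (its joint above 2.0 rad) (all of step 2 and linear speed of supply below 0.01 m/s); the robot touches nothing.
It fails at once if the supply is pushed by the fingers, or rammed against the dock, with more than 40 N (contact force between supply and dock above 40 N or contact force between the fingers and supply above 40 N).
It fails at once if the robot leans on the socket block (1 N) (contact force between any of the fingers, the arm and sockets above 1 N).
It fails at once if the supply is pushed or dragged anywhere but at its rear (contact force between the fingers and supply above 1 N and x of the grasp point in the frame of supply above -0.035 m).
It fails at once if the supply twists more than 26 degrees from the dock, or is tipped by more than 6 degrees (angle between the x axis of supply and the x axis of dock, either way round above 0.454 rad or angle between supply's own z axis and vertical above 0.1 rad).
It fails at once if a microphone or the headphones are moved by more than 20 mm (distance of any of mic_left, mic_right, headphones from where it was at the start of the episode above 0.02 m).
It also fails if it takes over 72 s, if anything falls off the work surface, if the arm or the gripper's body presses on something with over 40 N, if the wrist force passes 120 N, or if a joint passes its speed limit or range.

## Working session

There is one attempt and no reset: what is moved stays moved. The work goes in short steps, Python scripts to look and compute and a tool call to move; the robot and the scene stay as the last step left them, time stands still between calls to the robot, and variables do not carry over. Pictures are saved under pics/ and viewed, at most 10 in all, crops included, and the job is handed in when it is done.

Besides the shell and the picture viewer there is one more tool, called after ">>>" by a JSON object that holds its "op" and its "data", one argument or row to a line. step_arm: Moves the arm, as the interface text tells. Its arguments: {"type":"object","properties":{"motion":{"type":"array"}},"required":["motion"]}

```bash
ls; mkdir -p pics
cat > h.py <<'E'
import numpy as np, cv2
from workcell import telemetry, cams, sign_off
def grab(n):
    f=cams.grab_frame(n); return f
def R(f):
    a=np.array(f["attitude"],float)
    if a.shape==(3,3): return a
    from scipy.spatial.transform import Rotation as Ro
    return (Ro.from_euler('xyz',a) if a.size==3 else Ro.from_quat(a)).as_matrix()
def cloud(f):
    K=np.array(f["mtx"]); d=f["depth"]; v,u=np.mgrid[:480,:640]
    p=np.stack([(u-K[0,2])/K[0,0]*d,-(v-K[1,2])/K[1,1]*d,-d],-1)
    return p@R(f).T+np.array(f["eye"])
def save(f,n): cv2.imwrite("pics/"+n,cv2.cvtColor(f["pixels"],cv2.COLOR_RGB2BGR))
E
python3 - <<'E'
from h import *
print(telemetry.get_state())
for n in("top","scene"):
    f=grab(n); save(f,n+"0.png"); print(n,f["mtx"],f["eye"],f["attitude"],{k for k in f}); np.savez("/tmp/"+n,**{k:f[k] for k in("pixels","depth","mtx","eye","attitude")})
E
```

```text
pics
{'clock': 0.0, 'q': array([ 1.17928504e+00,  3.08978164e-01,  1.63520328e+00, -2.60254237e-05,
        1.19970088e+00, -6.96993756e-02]), 'dq': array([ 0.00070916, -0.0007957 ,  0.00023805, -0.00044722,  0.00035102,
       -0.0018438 ]), 'tau': array([-5.24348015e-04, -4.15234959e+01, -2.76670665e+01, -2.76011303e-05,
        9.86653467e-03,  7.60600329e-06]), 'eef_pos': array([0.19739463, 0.59213622, 0.23005583]), 'tool_rot': array([-3.13930686e+00, -1.35285861e-04,  2.81979006e+00]), 'contact_force': array([-0.29645805, -0.24631906,  0.37824568]), 'moment': array([-0.05009213, -0.01218276, -0.03974301]), 'grip_force': 0.0, 'finger_gap': 0.08547940885909593}
top [[435.64206861   0.         319.5622732 ]
 [  0.         435.64206861 232.90771547]
 [  0.           0.           1.        ]] [0.42012425 0.03568475 0.99285462] [ 0.14949124 -0.01436533 -1.54570585] {'eye', 'depth', 'pixels', 'attitude', 'mtx'}
scene [[531.19311475   0.         317.62488036]
 [  0.         531.19311475 237.71610114]
 [  0.           0.           1.        ]] [1.19098102 0.07797376 1.08641025] [0.53879662 0.00566252 1.6199073 ] {'eye', 'depth', 'pixels', 'attitude', 'mtx'}
```

View pics/top0.png

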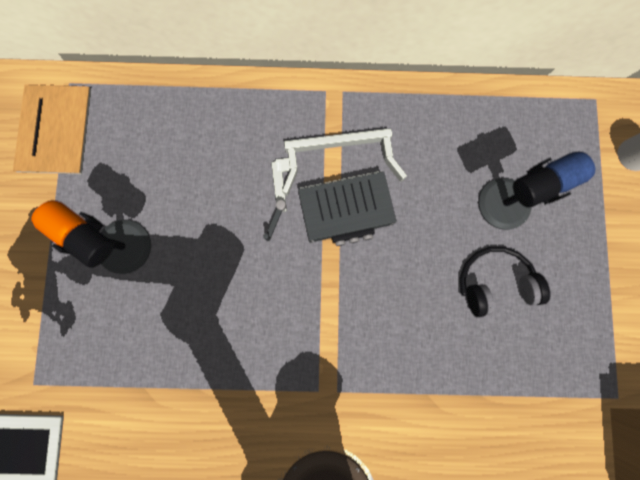

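View pics/scene0.png

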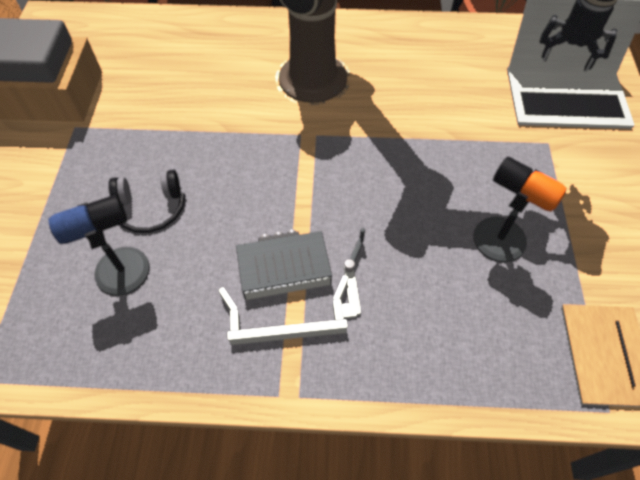

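The top view shows the supply at about (347,205), its sockets at (354,238), the stop bar from (287,143) to (390,133), the latch pivot at (280,204) and the pin near (267,237). The mics and headphones stand well clear. Next I measure from depth and colour.

```bash
cat >> h.py <<'E'
def rays(f,uv,z):
    K=np.array(f["mtx"]); uv=np.atleast_2d(uv).astype(float)
    d=np.stack([(uv[:,0]-K[0,2])/K[0,0],-(uv[:,1]-K[1,2])/K[1,1],-np.ones(len(uv))],1)@R(f).T
    e=np.array(f["eye"]); return e+d*((z-e[2])/d[:,2])[:,None]
def rect(P):
    (c,s,a)=cv2.minAreaRect((P[:,:2]*1000).astype(np.float32)); return np.round(c,1),np.round(s,1),round(a,2)
def comp(m,n=60):
    k,l,st,c=cv2.connectedComponentsWithStats(m.astype(np.uint8)); return [l==i for i in range(1,k) if st[i,4]>=n]
E
python3 - <<'E'
from h import *
for n in("top","scene"):
    f=dict(np.load("/tmp/%s.npz"%n)); C=cloud(f); px=f["pixels"].astype(int)
    roi=(C[...,0]>.3)&(C[...,0]<.85)&(abs(C[...,1])<.35)&(f["depth"]>0)
    t=C[roi&(C[...,2]<.02)]; print(n,"table z",np.median(t[:,2]))
    s=roi&(C[...,2]>.038)&(C[...,2]<.055)&(px.max(2)<130)
    for m in comp(s): print(" dark44",m.sum(),rect(C[m]),np.median(C[m][:,2]),C[m][:,:2].mean(0))
    w=roi&(px.min(2)>165)
    for m in comp(w,30): print(" white",m.sum(),rect(C[m]),np.median(C[m][:,2]))
    w=w&(C[...,2]>.025)&(C[...,2]<.045)
    for m in comp(w,30):
        print(" white34",m.sum(),rect(C[m]),np.median(C[m][:,2]))
    p=roi&(C[...,2]>.055)&(C[...,2]<.07)
    for m in comp(p,4): print(" pin?",m.sum(),C[m].mean(0),rect(C[m]))
E
```

```text
top table z 0.0005663250620637772
 dark44 4748 (array([626.6, -33.9]), array([128.4, 200.2]), 13.57) 0.04389471757258706 [ 0.62803259 -0.03254714]
 dark44 152 (array([ 426.2, -322. ]), array([68.8, 36. ]), 1.73) 0.04855150435493455 [ 0.42989683 -0.31527496]
 white 1817 (array([735.1, -13. ]), array([127.1, 310.7]), 10.64) 0.03280124574405274
 white34 1371 (array([736.8, -19.4]), array([119.4, 284.6]), 8.79) 0.03358568859100286
 pin? 25 [0.55247005 0.14258832 0.06125944] (array([552.8, 143.2]), array([10.9,  9.2]), 46.51)
 pin? 375 [ 0.42769639 -0.32476925  0.06412789] (array([ 427.1, -325.8]), array([60.5, 35.8]), 10.7)
scene table z 0.0009199660789109831
 dark44 123 (array([ 433.3, -312.8]), array([33.8, 70. ]), 71.42) 0.04752984726243836 [ 0.44990239 -0.31788751]
 dark44 3522 (array([625.9, -34. ]), array([131.1, 198.7]), 13.83) 0.044340805758708246 [ 0.63467205 -0.021943  ]
 white 66 (array([ 325.1, -253.2]), array([54. , 29.4]), 9.99) 0.0008779050497543794
 white 195 (array([ 358.9, -210.8]), array([39.8, 98.6]), 87.9) 0.0009719490627797533
 white 34 (array([ 330.4, -289.6]), arr
[... 6254 characters left out ...]
 (array([ 825.2, -215.1]), array([28.4, 16.5]), 69.26) 0.0015749347977249695
 white 164 (array([817. ,  98.3]), array([28.6, 66.8]), 13.07) 0.0007614908758855066
 white 138 (array([820.2, 154.6]), array([27.9, 46.2]), 66.64) 0.0008632851023050447
 white 111 (array([819.3, 300.7]), array([26.7, 44.6]), 66.21) 0.00028259912528372233
 white34 64 (array([628.3, 114.3]), array([20.4, 21.8]), 37.01) 0.03829527851484271
 white34 1613 (array([738.6, -19.5]), array([120.3, 282.3]), 9.11) 0.03399472495524525
 pin? 221 [ 0.43678489 -0.32535477  0.06426326] (array([ 431.8, -326.5]), array([59.4, 36. ]), 11.29)
 pin? 25 [0.55461204 0.14206166 0.06090843] (array([554.4, 141.6]), array([15.1,  9.4]), 0.04)
```

```bash
cat >> h.py <<'E'
def pose(f,verbose=False):
    """dock-independent supply pose (x,y mm, yaw deg) from top-face points"""
    C=cloud(f); px=f["pixels"].astype(int)
    s=(C[...,0]>.5)&(C[...,0]<.85)&(abs(C[...,1])<.3)&(C[...,2]>.041)&(C[...,2]<.049)&(px.max(2)<140)
    m=max(comp(s),key=lambda m:m.sum()); m=cv2.erode(m.astype(np.uint8),np.ones((2,2)))>0
    return C[m]
E
python3 - <<'E'
from h import *
for n in("top","scene"):
    f=dict(np.load("/tmp/%s.npz"%n)); C=cloud(f); px=f["pixels"].astype(int); print(n)
    print(" supply",rect(pose(f)))
    w=(px.min(2)>150)&(C[...,2]>.031)&(C[...,2]<.037)&(C[...,0]>.6)&(C[...,0]<.85)&(abs(C[...,1])<.2)
    P=C[w][:,:2]*1000; y=9.2
    for _ in range(4):
        c,s=np.cos(np.radians(y)),np.sin(np.radians(y)); D=(P-[720.8,-22.5])@np.array([[c,-s],[s,c]])
        B=D[(D[:,0]>52)&(D[:,0]<90)]; vx,vy,_,_=cv2.fitLine(B.astype(np.float32),cv2.DIST_HUBER,0,.01,.01).ravel()
        y+=np.degrees(np.arctan2(-vx*np.sign(vy),abs(vy)))
    print(" dock yaw",y,"bar x",np.percentile(B[:,0],[2,50,98]),"y",np.percentile(B[:,1],[0,1,99,100]))
    for lo,hi in((15,55),):
        W=D[(D[:,0]>lo)&(D[:,0]<hi)]
        for sg in(1,-1):
            q=W[W[:,1]*sg>0][:,1]; print(" wall",sg,np.percentile(q,[2,50,98]))
    M=C[(C[...,2]>.1)&(C[...,2]<.27)&(C[...,1]>.3)&(C[...,0]>.3)&(C[...,0]<.7)]
    print(" mic",M.min(0),M.max(0))
E
```

```text
top
 supply (array([628., -34.]), array([118.1, 197. ]), 13.95)
 dock yaw 9.214489 bar x [54.74354266 66.58704567 75.30757554] y [-124.23174442 -121.64157241  122.06640747  124.28723852]
 wall 1 [103.99665067 111.35846207 118.70644233]
 wall -1 [-118.01453698 -110.4186265  -103.0124674 ]
 mic [0.46536158 0.39785663 0.17125541] [0.58395689 0.53302767 0.25195015]
scene
 supply (array([631.4, -32.2]), array([118. , 196.5]), 13.75)
 dock yaw 8.8279705 bar x [56.67170053 68.14322548 77.32155114] y [-123.44597177 -121.2947743   122.27813275  124.93400846]
 wall 1 [103.15431486 110.31168334 118.38197885]
 wall -1 [-118.53110106 -111.0493995  -103.19319368]
 mic [0.47515196 0.39752366 0.10004272] [0.58573211 0.53207834 0.25213891]
```

>>> {"op": "step_arm", "data": {
  "motion": [
    [[-10,-146,0,0,0,0,0],[-10,-146,0,0,0,0,0],[-10,-146,0,0,0,0,0],[-10,-146,0,0,0,0,0],[-408,-457,0,0,0,-0.481,0],[-408,-457,0,0,0,-0.481,0],[-408,-457,0,0,0,-0.481,0],[-408,-457,0,0,0,-0.481,0],[-408,-457,0,0,0,-0.481,0],[-408,-457,0,0,0,-0.481,0],[-408,-457,0,0,0,-0.481,0],[-408,-457,0,0,0,-0.481,0]]
  ]
}}

```text
clock: 1.1
eef_pos: [0.3334, 0.1907, 0.2312]
tool_rot: [3.141, 0.0, -2.982]
contact_force: [0.8, 0.8, 0.5]
finger_gap: 0.0004
grip_force: 0.0
```

>>> {"op": "step_arm", "data": {
  "motion": [
    [[-148,-192,0,0,0,0,0],[-148,-192,0,0,0,0,0],[-148,-192,0,0,0,0,0],[-148,-192,0,0,0,0,0],[-148,-192,0,0,0,0,0],[-148,-192,0,0,0,0,0],[-148,-192,40,0,0,0,0],[-148,-192,80,0,0,0,0],[-148,-192,120,0,0,0,0],[-148,-192,160,0,0,0,0],[-148,-192,190,0,0,0,0],[-148,-192,213,0,0,0,0]]
  ]
}}

```text
clock: 2.1
eef_pos: [0.507, 0.0264, 0.0149]
tool_rot: [3.141, -0.005, -2.983]
contact_force: [0.3, 0.2, -0.8]
finger_gap: 0.0002
grip_force: 0.0
```

```bash
cat >> h.py <<'E'
def report():
    f=grab("top"); y=np.radians(9.1); c,s=np.cos(y),np.sin(y); M=np.array([[c,-s],[s,c]]); O=np.array([720.8,-22.3])
    D=(pose(f)[:,:2]*1000-O)@M
    cc,sz,a=cv2.minAreaRect(D.astype(np.float32)); 
    if a>45:a-=90
    if abs(sz[0]-118)>6 and abs(sz[1]-118)>6: print("size?",sz)
    r=np.radians(a); st=telemetry.get_state(); e=np.array(st["eef_pos"])*1000; t=(e[:2]-O)@M
    print("supply dock x,y,yawdeg",np.round(cc,1),round(a,2),"sz",np.round(sz,0),"| TCP dock",np.round(t,1),"z",round(e[2],1),"| F",np.round(st["contact_force"],1),"t",round(st["clock"],2))
    d=t-cc; ts=np.array([d[0]*np.cos(r)+d[1]*np.sin(r),-d[0]*np.sin(r)+d[1]*np.cos(r)])
    cn=[np.round(cc[0]-60*np.cos(r)-k*np.sin(r),1) for k in(100,80,-80,-100)]
    print(" TCP in supply",np.round(ts,1),"rear x at y=100,80,-80,-100:",cn); return f
E
python3 -c "
from h import *
f=report(); save(f,'top1.png')"
```

```text
supply dock x,y,yawdeg [-93.2   3.1] 4.08 sz [117. 198.] | TCP dock [-206.4   82.4] z 11.5 | F [ 0.7 -0.1 -2.5] t 2.15
 TCP in supply [-107.3   87.1] rear x at y=100,80,-80,-100: [np.float64(-160.1), np.float64(-158.7), np.float64(-147.3), np.float64(-145.9)]
```

>>> {"op": "step_arm", "data": {
  "motion": [
    [[-15,-3,-4,0,0,0,0],[-28,-3,-4,0,0,0,0],[-31,-3,-4,0,0,0,0],[-33,-3,-4,0,0,0,0],[-35,-3,-4,0,0,0,0],[-37,-3,-4,0,0,0,0],[-40,-3,-4,0,0,0,0],[-43,-3,-4,0,0,0,0],[-46,-3,-4,0,0,0,0],[-49,-3,-4,0,0,0,0],[-52,-3,-4,0,0,0,0],[-55,-3,-4,0,0,0,0]]
  ]
}}

```text
clock: 3.15
eef_pos: [0.5595, 0.0331, 0.0215]
tool_rot: [3.139, -0.01, -2.983]
contact_force: [-7.5, 2.2, 2.2]
finger_gap: 0.0001
grip_force: 3.4
```

```bash
python3 -c "
from h import *
f=report(); save(f,'top2.png')"
```

```text
supply dock x,y,yawdeg [-83.6  -8.5] -2.38 sz [181. 117.] | TCP dock [-149.3   80.1] z 21.6 | F [-3.9  1.6 -2. ] t 3.2
 TCP in supply [-69.3  85.8] rear x at y=100,80,-80,-100: [np.float64(-139.4), np.float64(-140.3), np.float64(-146.9), np.float64(-147.7)]
```

>>> {"op": "step_arm", "data": {
  "motion": [
    [[40,0,0,0,0,0,0],[42,-42,0,0,0,0,0],[42,-84,0,0,0,0,0],[42,-126,0,0,0,0,0],[42,-158,0,0,0,0,0],[20,-158,0,0,0,0,0],[15,-158,0,0,0,0,0],[12,-158,0,0,0,0,0],[9,-158,0,0,0,0,0],[7,-158,0,0,0,0,0],[4,-158,0,0,0,0,0],[1,-158,0,0,0,0,0]]
  ]
}}

```text
clock: 4.2
eef_pos: [0.5843, -0.1228, 0.0212]
tool_rot: [3.14, -0.008, -2.979]
contact_force: [-5.6, -4.2, 1.8]
finger_gap: 0.0001
grip_force: 2.9
```

>>> {"op": "step_arm", "data": {
  "motion": [
    [[-3,0,0,0,0,0,0],[-6,0,0,0,0,0,0],[-9,0,0,0,0,0,0],[-12,0,0,0,0,0,0],[-14,0,0,0,0,0,0],[-14,0,0,0,0,0,0],[27,0,0,0,0,0,0],[40,0,0,0,0,0,0],[40,0,0,0,0,0,0]]
  ]
}}

```text
clock: 4.95
eef_pos: [0.5433, -0.1281, 0.0206]
tool_rot: [3.138, -0.007, -2.981]
contact_force: [-0.3, 0.7, -0.5]
finger_gap: -0.0
grip_force: 0.0
```

```bash
python3 -c "
from h import *
f=report(); save(f,'top3.png')"
```

```text
supply dock x,y,yawdeg [-71.2   4.3] 4.2 sz [118. 197.] | TCP dock [-188.9  -77.4] z 21.6 | F [0.9 1.  0.5] t 5.0
 TCP in supply [-123.4  -72.9] rear x at y=100,80,-80,-100: [np.float64(-138.4), np.float64(-136.9), np.float64(-125.2), np.float64(-123.7)]
```

>>> {"op": "step_arm", "data": {
  "motion": [
    [[0,41,0,0,0,0,0],[0,82,0,0,0,0,0],[0,123,0,0,0,0,0],[0,157,0,0,0,0,0],[-32,157,0,0,0,0,0],[-37,157,0,0,0,0,0],[-40,157,0,0,0,0,0],[-43,157,0,0,0,0,0],[-46,157,0,0,0,0,0],[-49,157,0,0,0,0,0],[-52,157,0,0,0,0,0],[-55,157,0,0,0,0,0]]
  ]
}}

```text
clock: 6.0
eef_pos: [0.5744, 0.0331, 0.0211]
tool_rot: [3.139, -0.009, -2.984]
contact_force: [-6.3, 1.2, 1.3]
finger_gap: 0.0002
grip_force: 3.0
```

>>> {"op": "step_arm", "data": {
  "motion": [
    [[-3,0,0,0,0,0,0],[-6,0,0,0,0,0,0],[-8,0,0,0,0,0,0],[-8,0,0,0,0,0,0],[30,0,0,0,0,0,0],[40,0,0,0,0,0,0],[40,0,0,0,0,0,0]]
  ]
}}

```text
clock: 6.58
eef_pos: [0.535, 0.0262, 0.0212]
tool_rot: [3.141, -0.005, -2.984]
contact_force: [0.6, -0.3, -0.7]
finger_gap: -0.0001
grip_force: 0.0
```

```bash
python3 -c "
from h import *
f=report(); save(f,'top4.png')"
```

```text
supply dock x,y,yawdeg [-59.6  -0.9] -2.88 sz [197. 117.] | TCP dock [-172.7   76.9] z 22.2 | F [ 0.6 -0.   1.1] t 6.63
 TCP in supply [-116.9   72. ] rear x at y=100,80,-80,-100: [np.float64(-114.5), np.float64(-115.5), np.float64(-123.5), np.float64(-124.5)]
```

>>> {"op": "step_arm", "data": {
  "motion": [
    [[0,-41,0,0,0,0,0],[0,-82,0,0,0,0,0],[0,-123,0,0,0,0,0],[0,-157,0,0,0,0,0],[-29,-157,0,0,0,0,0],[-34,-157,0,0,0,0,0],[-37,-157,0,0,0,0,0],[-40,-157,0,0,0,0,0],[-43,-157,0,0,0,0,0],[-46,-157,0,0,0,0,0],[-49,-157,0,0,0,0,0],[-52,-157,0,0,0,0,0]]
  ]
}}

```text
clock: 7.63
eef_pos: [0.612, -0.1191, 0.0213]
tool_rot: [3.141, -0.007, -2.98]
contact_force: [-5.9, -4.3, 1.6]
finger_gap: -0.0
grip_force: 3.1
```

>>> {"op": "step_arm", "data": {
  "motion": [
    [[-3,0,0,0,0,0,0],[-6,0,0,0,0,0,0],[-8,0,0,0,0,0,0],[-8,0,0,0,0,0,0],[30,0,0,0,0,0,0],[40,0,0,0,0,0,0],[40,0,0,0,0,0,0]]
  ]
}}

```text
clock: 8.22
eef_pos: [0.5715, -0.1244, 0.0211]
tool_rot: [3.139, -0.005, -2.982]
contact_force: [-0.0, -0.6, -0.1]
finger_gap: 0.0001
grip_force: 0.0
```

```bash
python3 -c "
from h import *
f=report(); save(f,'top5.png')"
```

```text
supply dock x,y,yawdeg [-50.3   2.7] 2.98 sz [118. 197.] | TCP dock [-160.8  -78.1] z 22.0 | F [ 0.9 -0.1 -0.3] t 8.27
 TCP in supply [-114.6  -75. ] rear x at y=100,80,-80,-100: [np.float64(-115.4), np.float64(-114.4), np.float64(-106.1), np.float64(-105.1)]
```

>>> {"op": "step_arm", "data": {
  "motion": [
    [[0,41,0,0,0,0,0],[0,82,0,0,0,0,0],[0,123,0,0,0,0,0],[0,158,0,0,0,0,0],[-27,158,0,0,0,0,0],[-31,158,0,0,0,0,0],[-34,158,0,0,0,0,0],[-36,158,0,0,0,0,0],[-39,158,0,0,0,0,0],[-42,158,0,0,0,0,0],[-45,158,0,0,0,0,0],[-48,158,0,0,0,0,0]]
  ]
}}

```text
clock: 9.27
eef_pos: [0.5942, 0.0368, 0.021]
tool_rot: [3.14, -0.008, -2.985]
contact_force: [-6.7, 1.7, 0.4]
finger_gap: 0.0003
grip_force: 2.8
```

>>> {"op": "step_arm", "data": {
  "motion": [
    [[-1,0,0,0,0,0,0],[-1,0,0,0,0,0,0],[30,0,0,0,0,0,0],[40,0,0,0,0,0,0],[40,0,0,0,0,0,0]]
  ]
}}

```text
clock: 9.68
eef_pos: [0.5556, 0.0301, 0.0216]
tool_rot: [3.141, -0.003, -2.984]
contact_force: [0.0, -0.1, -0.6]
finger_gap: 0.0001
grip_force: 0.0
```

```bash
python3 -c "
from h import *
f=report(); save(f,'top6.png')"
```

```text
supply dock x,y,yawdeg [-44.6  -0.9] -0.71 sz [196. 118.] | TCP dock [-152.3   77.6] z 22.3 | F [0.2 0.1 0.1] t 9.73
 TCP in supply [-108.7   77.2] rear x at y=100,80,-80,-100: [np.float64(-103.3), np.float64(-103.6), np.float64(-105.6), np.float64(-105.8)]
```

>>> {"op": "step_arm", "data": {
  "motion": [
    [[0,-41,0,0,0,0,0],[0,-82,0,0,0,0,0],[0,-123,0,0,0,0,0],[0,-158,0,0,0,0,0],[-28,-158,0,0,0,0,0],[-32,-158,0,0,0,0,0],[-35,-158,0,0,0,0,0],[-38,-158,0,0,0,0,0],[-41,-158,0,0,0,0,0],[-44,-158,0,0,0,0,0],[-46,-158,0,0,0,0,0],[-48,-158,0,0,0,0,0]]
  ]
}}

```text
clock: 10.73
eef_pos: [0.6266, -0.117, 0.0213]
tool_rot: [3.141, -0.01, -2.979]
contact_force: [-11.1, -6.4, 4.7]
finger_gap: -0.0005
grip_force: 5.6
```

>>> {"op": "step_arm", "data": {
  "motion": [
    [[0,0,0,0,0,0,0],[30,0,0,0,0,0,0],[40,0,0,0,0,0,0],[40,0,0,0,0,0,0]]
  ]
}}

```text
clock: 11.07
eef_pos: [0.5881, -0.1221, 0.0213]
tool_rot: [3.139, -0.004, -2.982]
contact_force: [-0.6, 0.7, 0.1]
finger_gap: 0.0001
grip_force: 0.0
```

```bash
python3 -c "
from h import *
f=report(); save(f,'top7.png')"
```

```text
supply dock x,y,yawdeg [-40.    1.1] 1.85 sz [118. 196.] | TCP dock [-144.5  -78.3] z 22.1 | F [ 0.8 -0.8  0.5] t 11.12
 TCP in supply [-107.  -76.] rear x at y=100,80,-80,-100: [np.float64(-103.2), np.float64(-102.5), np.float64(-97.4), np.float64(-96.7)]
```

>>> {"op": "step_arm", "data": {
  "motion": [
    [[0,41,0,0,0,0,0],[0,82,0,0,0,0,0],[0,123,0,0,0,0,0],[0,158,0,0,0,0,0],[-23,158,0,0,0,0,0],[-27,158,0,0,0,0,0],[-30,158,0,0,0,0,0],[-33,158,0,0,0,0,0],[-36,158,0,0,0,0,0],[-39,158,0,0,0,0,0],[-42,158,0,0,0,0,0],[-44,158,0,0,0,0,0]]
  ]
}}

```text
clock: 12.12
eef_pos: [0.6064, 0.0387, 0.021]
tool_rot: [3.139, -0.008, -2.985]
contact_force: [-7.1, 1.6, 1.2]
finger_gap: -0.0
grip_force: 3.3
```

>>> {"op": "step_arm", "data": {
  "motion": [
    [[0,0,0,0,0,0,0],[30,0,0,0,0,0,0],[40,0,0,0,0,0,0],[40,0,0,0,0,0,0]]
  ]
}}

```text
clock: 12.45
eef_pos: [0.5675, 0.0318, 0.0215]
tool_rot: [3.141, -0.004, -2.984]
contact_force: [-0.3, 0.0, -0.1]
finger_gap: -0.0
grip_force: 0.0
```

```bash
python3 -c "
from h import *
f=report(); save(f,'top8.png')"
```

```text
supply dock x,y,yawdeg [-34.5  -1.5] -1.9 sz [197. 117.] | TCP dock [-140.3   77.5] z 22.3 | F [0.5 0.4 0.3] t 12.5
 TCP in supply [-108.3   75.5] rear x at y=100,80,-80,-100: [np.float64(-91.2), np.float64(-91.9), np.float64(-97.2), np.float64(-97.8)]
```

>>> {"op": "step_arm", "data": {
  "motion": [
    [[0,-41,0,0,0,0,0],[0,-82,0,0,0,0,0],[0,-123,0,0,0,0,0],[0,-157,0,0,0,0,0],[-25,-157,0,0,0,0,0],[-29,-157,0,0,0,0,0],[-32,-157,0,0,0,0,0],[-35,-157,0,0,0,0,0],[-38,-157,0,0,0,0,0],[-41,-157,0,0,0,0,0],[-43,-157,0,0,0,0,0],[-45,-157,0,0,0,0,0]]
  ]
}}

```text
clock: 13.5
eef_pos: [0.6365, -0.1142, 0.0213]
tool_rot: [3.141, -0.007, -2.98]
contact_force: [-5.9, -4.4, 1.5]
finger_gap: 0.0
grip_force: 3.2
```

>>> {"op": "step_arm", "data": {
  "motion": [
    [[-2,0,0,0,0,0,0],[30,0,0,0,0,0,0],[40,0,0,0,0,0,0],[40,0,0,0,0,0,0]]
  ]
}}

```text
clock: 13.83
eef_pos: [0.5968, -0.1196, 0.0213]
tool_rot: [3.139, -0.004, -2.982]
contact_force: [0.2, 0.4, -1.2]
finger_gap: -0.0002
grip_force: 0.0
```

```bash
python3 -c "
from h import *
f=report(); save(f,'top9.png')"
```

```text
supply dock x,y,yawdeg [-29.2   1. ] 1.97 sz [118. 196.] | TCP dock [-135.4  -77.3] z 22.1 | F [-0.2 -0.4 -0.4] t 13.88
 TCP in supply [-108.8  -74.6] rear x at y=100,80,-80,-100: [np.float64(-92.7), np.float64(-92.0), np.float64(-86.5), np.float64(-85.8)]
```

>>> {"op": "step_arm", "data": {
  "motion": [
    [[0,41,0,0,0,0,0],[0,82,0,0,0,0,0],[0,123,0,0,0,0,0],[0,157,0,0,0,0,0],[-25,157,0,0,0,0,0],[-29,157,0,0,0,0,0],[-32,157,0,0,0,0,0],[-35,157,0,0,0,0,0],[-38,157,0,0,0,0,0],[-41,157,0,0,0,0,0],[-44,157,0,0,0,0,0],[-46,157,0,0,0,0,0]]
  ]
}}

```text
clock: 14.88
eef_pos: [0.6173, 0.0404, 0.0211]
tool_rot: [3.139, -0.008, -2.985]
contact_force: [-5.9, 1.3, 2.2]
finger_gap: -0.0001
grip_force: 3.3
```

>>> {"op": "step_arm", "data": {
  "motion": [
    [[-2,0,0,0,0,0,0],[30,0,0,0,0,0,0],[40,0,0,0,0,0,0],[40,0,0,0,0,0,0]]
  ]
}}

```text
clock: 15.22
eef_pos: [0.5783, 0.0335, 0.0215]
tool_rot: [3.141, -0.004, -2.984]
contact_force: [-0.3, -0.3, 0.1]
finger_gap: 0.0003
grip_force: 0.0
```

```bash
python3 -c "
from h import *
f=report(); save(f,'top10.png')"
```

```text
supply dock x,y,yawdeg [-22.8  -1.7] -1.97 sz [197. 117.] | TCP dock [-129.3   77.5] z 22.3 | F [ 1.   0.9 -0.3] t 15.27
 TCP in supply [-109.1   75.5] rear x at y=100,80,-80,-100: [np.float64(-79.3), np.float64(-80.0), np.float64(-85.5), np.float64(-86.2)]
```

>>> {"op": "step_arm", "data": {
  "motion": [
    [[0,-41,0,0,0,0,0],[0,-82,0,0,0,0,0],[0,-123,0,0,0,0,0],[0,-157,0,0,0,0,0],[-25,-157,0,0,0,0,0],[-29,-157,0,0,0,0,0],[-32,-157,0,0,0,0,0],[-35,-157,0,0,0,0,0],[-38,-157,0,0,0,0,0],[-41,-157,0,0,0,0,0],[-44,-157,0,0,0,0,0],[-46,-157,0,0,0,0,0]]
  ]
}}

```text
clock: 16.27
eef_pos: [0.6485, -0.1123, 0.0212]
tool_rot: [3.141, -0.007, -2.98]
contact_force: [-5.3, -4.7, 2.0]
finger_gap: 0.0002
grip_force: 3.1
```

>>> {"op": "step_arm", "data": {
  "motion": [
    [[-2,0,0,0,0,0,0],[30,0,0,0,0,0,0],[40,0,0,0,0,0,0],[40,0,0,0,0,0,0]]
  ]
}}

```text
clock: 16.6
eef_pos: [0.6087, -0.1178, 0.0213]
tool_rot: [3.14, -0.004, -2.982]
contact_force: [0.0, 1.1, -0.3]
finger_gap: 0.0001
grip_force: 0.0
```

```bash
python3 -c "
from h import *
f=report(); save(f,'top11.png')"
```

```text
supply dock x,y,yawdeg [-17.    1.4] 1.72 sz [117. 195.] | TCP dock [-123.4  -77.3] z 22.1 | F [ 0.4 -0.8 -0.2] t 16.65
 TCP in supply [-108.7  -75.5] rear x at y=100,80,-80,-100: [np.float64(-80.0), np.float64(-79.4), np.float64(-74.6), np.float64(-74.0)]
```

>>> {"op": "step_arm", "data": {
  "motion": [
    [[0,41,0,0,0,0,0],[0,82,0,0,0,0,0],[0,123,0,0,0,0,0],[0,157,0,0,0,0,0],[-25,157,0,0,0,0,0],[-29,157,0,0,0,0,0],[-32,157,0,0,0,0,0],[-35,157,0,0,0,0,0],[-38,157,0,0,0,0,0],[-41,157,0,0,0,0,0],[-43,157,0,0,0,0,0],[-45,157,0,0,0,0,0]]
  ]
}}

```text
clock: 17.65
eef_pos: [0.6279, 0.042, 0.0211]
tool_rot: [3.139, -0.008, -2.985]
contact_force: [-7.0, 2.2, 2.8]
finger_gap: 0.0001
grip_force: 3.4
```

>>> {"op": "step_arm", "data": {
  "motion": [
    [[-1,0,0,0,0,0,0],[30,0,0,0,0,0,0],[40,0,0,0,0,0,0],[40,0,0,0,0,0,0]]
  ]
}}

```text
clock: 17.98
eef_pos: [0.5892, 0.0353, 0.0215]
tool_rot: [3.141, -0.004, -2.984]
contact_force: [0.3, -0.1, 0.2]
finger_gap: 0.0003
grip_force: 0.0
```

```bash
python3 -c "
from h import *
f=report(); save(f,'top12.png')"
```

```text
supply dock x,y,yawdeg [-12.3  -1.7] -0.56 sz [196. 119.] | TCP dock [-118.4   77.5] z 22.3 | F [-0.  -0.6 -0.3] t 18.03
 TCP in supply [-106.9   78.2] rear x at y=100,80,-80,-100: [np.float64(-71.3), np.float64(-71.5), np.float64(-73.0), np.float64(-73.2)]
```

>>> {"op": "step_arm", "data": {
  "motion": [
    [[0,-41,0,0,0,0,0],[0,-82,0,0,0,0,0],[0,-123,0,0,0,0,0],[0,-157,0,0,0,0,0],[-26,-157,0,0,0,0,0],[-30,-157,0,0,0,0,0],[-32,-157,0,0,0,0,0],[-34,-157,0,0,0,0,0],[-36,-157,0,0,0,0,0],[-38,-157,0,0,0,0,0],[-40,-157,0,0,0,0,0],[-42,-157,0,0,0,0,0]]
  ]
}}

```text
clock: 19.03
eef_pos: [0.6551, -0.1114, 0.0215]
tool_rot: [3.141, -0.007, -2.98]
contact_force: [-6.6, -3.3, 2.6]
finger_gap: 0.0001
grip_force: 3.1
```

>>> {"op": "step_arm", "data": {
  "motion": [
    [[-1,0,0,0,0,0,0],[30,0,0,0,0,0,0],[40,0,0,0,0,0,0],[40,0,0,0,0,0,0]]
  ]
}}

```text
clock: 19.37
eef_pos: [0.6155, -0.1169, 0.0213]
tool_rot: [3.14, -0.004, -2.982]
contact_force: [0.4, 0.2, 0.0]
finger_gap: -0.0002
grip_force: 0.0
```

```bash
python3 -c "
from h import *
f=report(); save(f,'top13.png')"
```

```text
supply dock x,y,yawdeg [-8.8  0.1] 0.87 sz [117. 196.] | TCP dock [-116.6  -77.5] z 22.1 | F [-0.3  0.2 -0.3] t 19.42
 TCP in supply [-109.   -75.9] rear x at y=100,80,-80,-100: [np.float64(-70.3), np.float64(-70.0), np.float64(-67.6), np.float64(-67.3)]
```

>>> {"op": "step_arm", "data": {
  "motion": [
    [[0,41,0,0,0,0,0],[0,82,0,0,0,0,0],[0,123,0,0,0,0,0],[0,157,0,0,0,0,0],[-28,157,0,0,0,0,0],[-32,157,0,0,0,0,0],[-34,157,0,0,0,0,0],[-36,157,0,0,0,0,0],[-38,157,0,0,0,0,0],[-40,157,0,0,0,0,0],[-42,157,0,0,0,0,0],[-44,157,0,0,0,0,0]]
  ]
}}

```text
clock: 20.42
eef_pos: [0.6336, 0.0431, 0.0213]
tool_rot: [3.14, -0.009, -2.984]
contact_force: [-7.0, 2.0, 2.4]
finger_gap: 0.0
grip_force: 3.4
```

>>> {"op": "step_arm", "data": {
  "motion": [
    [[0,0,0,0,0,0,0],[30,0,0,0,0,0,0],[40,0,0,0,0,0,0],[40,0,0,0,0,0,0]]
  ]
}}

```text
clock: 20.75
eef_pos: [0.5949, 0.0365, 0.0214]
tool_rot: [3.141, -0.004, -2.984]
contact_force: [0.1, 0.4, -1.2]
finger_gap: 0.0003
grip_force: 0.0
```

```bash
python3 -c "
from h import *
f=report(); save(f,'top14.png')"
```

```text
supply dock x,y,yawdeg [-6.5 -1.1] -1.24 sz [197. 116.] | TCP dock [-112.5   77.8] z 22.2 | F [1.2 0.3 0.1] t 20.8
 TCP in supply [-107.7   76.6] rear x at y=100,80,-80,-100: [np.float64(-64.4), np.float64(-64.8), np.float64(-68.3), np.float64(-68.7)]
```

>>> {"op": "step_arm", "data": {
  "motion": [
    [[0,-41,0,0,0,0,0],[0,-82,0,0,0,0,0],[0,-123,0,0,0,0,0],[0,-157,0,0,0,0,0],[-27,-157,0,0,0,0,0],[-30,-157,0,0,0,0,0],[-33,-157,0,0,0,0,0],[-35,-157,0,0,0,0,0],[-37,-157,0,0,0,0,0],[-39,-157,0,0,0,0,0],[-40,-157,0,0,0,0,0],[-41,-157,0,0,0,0,0]]
  ]
}}

```text
clock: 21.8
eef_pos: [0.6601, -0.1106, 0.0215]
tool_rot: [3.141, -0.007, -2.98]
contact_force: [-5.9, -4.0, 2.5]
finger_gap: -0.0002
grip_force: 3.2
```

>>> {"op": "step_arm", "data": {
  "motion": [
    [[0,0,0,0,0,0,0],[30,0,0,0,0,0,0],[40,0,0,0,0,0,0],[40,0,0,0,0,0,0]]
  ]
}}

```text
clock: 22.13
eef_pos: [0.6206, -0.116, 0.0214]
tool_rot: [3.14, -0.004, -2.982]
contact_force: [-0.2, -0.0, -0.4]
finger_gap: 0.0001
grip_force: 0.0
```

```bash
python3 -c "
from h import *
f=report(); save(f,'top15.png')"
```

```text
supply dock x,y,yawdeg [-4.3  0.4] 0.86 sz [117. 197.] | TCP dock [-111.5  -77.4] z 22.1 | F [-0.2  0.   0.7] t 22.18
 TCP in supply [-108.3  -76.1] rear x at y=100,80,-80,-100: [np.float64(-65.8), np.float64(-65.5), np.float64(-63.1), np.float64(-62.8)]
```

>>> {"op": "step_arm", "data": {
  "motion": [
    [[0,41,0,0,0,0,0],[0,82,0,0,0,0,0],[0,123,0,0,0,0,0],[0,157,0,0,0,0,0],[-28,157,0,0,0,0,0],[-32,157,0,0,0,0,0],[-34,157,0,0,0,0,0],[-36,157,0,0,0,0,0],[-38,157,0,0,0,0,0],[-39,157,0,0,0,0,0],[-40,157,0,0,0,0,0],[-41,157,0,0,0,0,0]]
  ]
}}

```text
clock: 23.18
eef_pos: [0.636, 0.0432, 0.0215]
tool_rot: [3.14, -0.008, -2.984]
contact_force: [-6.8, 1.0, 3.3]
finger_gap: 0.0
grip_force: 3.3
```

>>> {"op": "step_arm", "data": {
  "motion": [
    [[0,0,0,0,0,0,0],[30,0,0,0,0,0,0],[40,0,0,0,0,0,0],[40,0,0,0,0,0,0]]
  ]
}}

```text
clock: 23.52
eef_pos: [0.597, 0.0369, 0.0215]
tool_rot: [3.141, -0.004, -2.984]
contact_force: [0.3, -0.1, -0.1]
finger_gap: 0.0
grip_force: 0.0
```

```bash
python3 -c "
from h import *
f=report(); save(f,'top16.png')"
```

```text
supply dock x,y,yawdeg [-2.7 -0.3] -1.38 sz [198. 115.] | TCP dock [-110.5   77.8] z 22.2 | F [ 0.5  0.4 -0.4] t 23.57
 TCP in supply [-109.7   75.6] rear x at y=100,80,-80,-100: [np.float64(-60.2), np.float64(-60.7), np.float64(-64.6), np.float64(-65.1)]
```

>>> {"op": "step_arm", "data": {
  "motion": [
    [[0,-41,0,0,0,0,0],[0,-82,0,0,0,0,0],[0,-123,0,0,0,0,0],[0,-157,0,0,0,0,0],[-28,-157,0,0,0,0,0],[-32,-157,0,0,0,0,0],[-34,-157,0,0,0,0,0],[-36,-157,0,0,0,0,0],[-37,-157,0,0,0,0,0],[-38,-157,0,0,0,0,0],[-39,-157,0,0,0,0,0],[-39.5,-157,0,0,0,0,0]]
  ]
}}

```text
clock: 24.57
eef_pos: [0.6611, -0.1103, 0.0219]
tool_rot: [3.14, -0.006, -2.981]
contact_force: [-6.7, -1.3, 4.5]
finger_gap: -0.0
grip_force: 3.5
```

```bash
python3 -c "
from h import *
f=report(); save(f,'top17.png')"
```

```text
supply dock x,y,yawdeg [-3. 15.] -0.73 sz [166. 118.] | TCP dock [-72.8 -77.4] z 22.0 | F [-6.  -1.8  3. ] t 24.62
 TCP in supply [-68.6 -93.3] rear x at y=100,80,-80,-100: [np.float64(-61.7), np.float64(-62.0), np.float64(-64.0), np.float64(-64.3)]
```

Keep pushing slowly, watching the force.

>>> {"op": "step_arm", "data": {
  "motion": [
    [[-1,0,0,0,0,0,0],[-1.5,0,0,0,0,0,0],[-2,0,0,0,0,0,0],[-2.5,0,0,0,0,0,0],[-2.5,0,0,0,0,0,0]]
  ]
}}

```text
clock: 25.03
eef_pos: [0.6612, -0.1102, 0.0216]
tool_rot: [3.139, -0.011, -2.981]
contact_force: [-10.1, -2.2, 6.4]
finger_gap: -0.0001
grip_force: 5.2
```

>>> {"op": "step_arm", "data": {
  "motion": [
    [[-1,0,0,0,0,0,0],[-2,0,0,0,0,0,0],[-3,0,0,0,0,0,0],[-3,0,0,0,0,0,0]]
  ]
}}

```text
clock: 25.37
eef_pos: [0.6612, -0.11, 0.021]
tool_rot: [3.138, -0.018, -2.98]
contact_force: [-15.4, -4.1, 9.4]
finger_gap: 0.0
grip_force: 8.1
```

```bash
python3 -c "
from h import *
f=report()"
```

```text
supply dock x,y,yawdeg [-3. 16.] -0.39 sz [164. 118.] | TCP dock [-72.8 -77.2] z 21.0 | F [-15.8  -3.5   9.2] t 25.42
 TCP in supply [-69.1 -93.6] rear x at y=100,80,-80,-100: [np.float64(-62.3), np.float64(-62.5), np.float64(-63.6), np.float64(-63.7)]
```

>>> {"op": "step_arm", "data": {
  "motion": [
    [[35,0,0,0,0,0,0],[45,0,0,0,0,0,0],[45,41,0,0,0,0,0],[45,82,0,0,0,0,0],[45,123,0,0,0,0,0],[45,157,0,0,0,0,0],[17,157,0,0,0,0,0],[13,157,0,0,0,0,0],[10,157,0,0,0,0,0],[8,157,0,0,0,0,0],[7,157,0,0,0,0,0],[6,157,0,0,0,0,0]]
  ]
}}

```text
clock: 26.42
eef_pos: [0.6367, 0.0431, 0.0219]
tool_rot: [3.141, -0.004, -2.984]
contact_force: [-4.1, -0.0, 2.6]
finger_gap: 0.0002
grip_force: 2.4
```

>>> {"op": "step_arm", "data": {
  "motion": [
    [[-1,0,0,0,0,0,0],[-2,0,0,0,0,0,0],[-3,0,0,0,0,0,0],[-3,0,0,0,0,0,0]]
  ]
}}

```text
clock: 26.75
eef_pos: [0.6373, 0.0434, 0.0214]
tool_rot: [3.141, -0.009, -2.983]
contact_force: [-8.5, -0.7, 4.5]
finger_gap: 0.0001
grip_force: 4.1
```

```bash
python3 -c "
from h import *
f=report()"
```

```text
supply dock x,y,yawdeg [ -3.7 -57.2] 0.11 sz [116.  83.] | TCP dock [-72.1  78.1] z 21.4 | F [-7.9 -0.5  4.5] t 26.8
 TCP in supply [-68.1 135.4] rear x at y=100,80,-80,-100: [np.float64(-63.9), np.float64(-63.9), np.float64(-63.6), np.float64(-63.5)]
```

>>> {"op": "step_arm", "data": {
  "motion": [
    [[-2,0,0,0,0,0,0],[-4,0,0,0,0,0,0],[-6,0,0,0,0,0,0],[-6,0,0,0,0,0,0]]
  ]
}}

```text
clock: 27.13
eef_pos: [0.6371, 0.0435, 0.0201]
tool_rot: [3.14, -0.024, -2.983]
contact_force: [-18.9, -3.3, 10.5]
finger_gap: 0.0001
grip_force: 9.4
```

>>> {"op": "step_arm", "data": {
  "motion": [
    [[-1,0,0,0,0,0,0],[-2.5,0,0,0,0,0,0],[-2.5,0,0,0,0,0,0],[-2.5,0,0,0,0,0,0],[-2.5,0,0,0,0,0,0],[-2.5,0,0,0,0,0,0],[-2.5,0,0,0,0,0,0],[-2.5,0,0,0,0,0,0],[-2.5,0,0,0,0,0,0]]
  ]
}}

```text
clock: 27.88
eef_pos: [0.637, 0.0436, 0.0195]
tool_rot: [3.139, -0.029, -2.983]
contact_force: [-22.2, -3.5, 13.2]
finger_gap: 0.0
grip_force: 11.4
```

```bash
python3 -c "
from h import *
f=report(); f=grab('scene'); print(rect(pose(f)))"
```

```text
supply dock x,y,yawdeg [ -3.7 -57.7] -1.0 sz [ 83. 115.] | TCP dock [-72.4  78.3] z 19.5 | F [-21.9  -4.   13.1] t 27.93
 TCP in supply [-71.  134.8] rear x at y=100,80,-80,-100: [np.float64(-61.9), np.float64(-62.3), np.float64(-65.1), np.float64(-65.4)]
(array([718.8, -21.6]), array([125.9, 196.3]), 9.5)
```

>>> {"op": "step_arm", "data": {
  "motion": [
    [[6,0,0,0,0,0,0],[12,0,0,0,0,0,0],[30,0,0,0,0,0,0],[60,0,0,0,0,0,0],[60,0,0,0,0,0,0],[60,0,0,0,0,0,0]]
  ]
}}

```text
clock: 28.48
eef_pos: [0.5895, 0.0357, 0.0221]
tool_rot: [3.142, -0.0, -2.984]
contact_force: [0.6, 0.3, 0.2]
finger_gap: -0.0
grip_force: 0.0
```

```bash
python3 -c "
from h import *
f=report()
im=cv2.cvtColor(f['pixels'],cv2.COLOR_RGB2BGR)[110:260,240:420]; a=cv2.resize(im,(720,600),interpolation=cv2.INTER_CUBIC); cv2.imwrite('pics/dock1.png',a)
f=grab('scene'); print(rect(pose(f)))
cv2.imwrite('pics/dock2.png',cv2.resize(cv2.cvtColor(f['pixels'],cv2.COLOR_RGB2BGR)[215:350,215:385],(756,600),interpolation=cv2.INTER_CUBIC))"
```

```text
supply dock x,y,yawdeg [-3.  -0.4] -0.57 sz [197. 116.] | TCP dock [-118.3   77.9] z 22.9 | F [ 0.9 -0.6  0.3] t 28.53
 TCP in supply [-116.1   77.1] rear x at y=100,80,-80,-100: [np.float64(-62.0), np.float64(-62.2), np.float64(-63.8), np.float64(-64.0)]
(array([721.8, -20.8]), array([118.3, 196.3]), 8.93)
```

View pics/dock1.png

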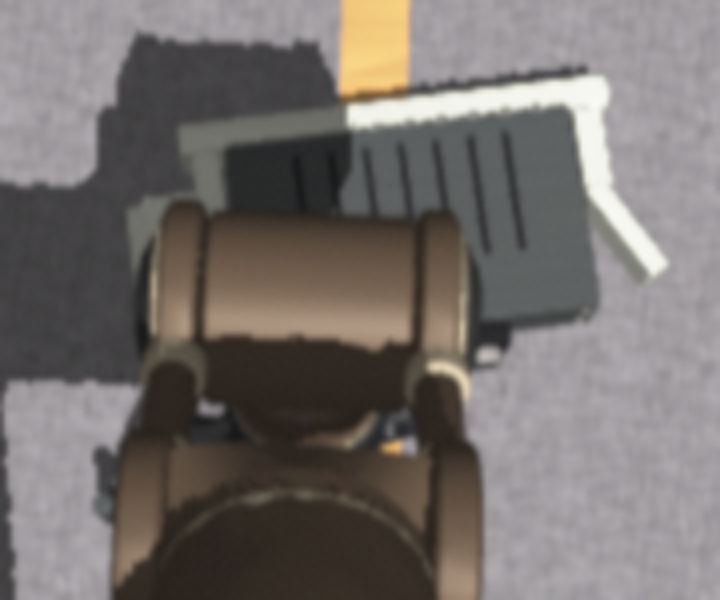

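View pics/dock2.png

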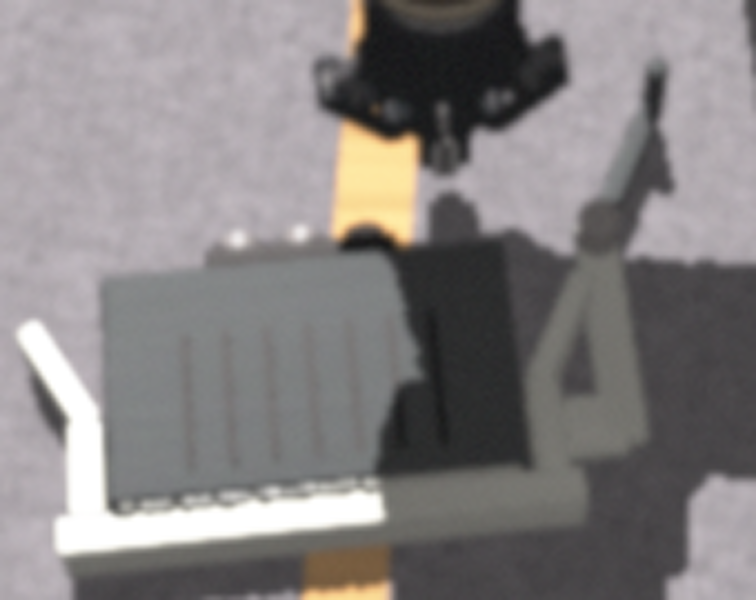

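Both views show the supply square between the walls, with its front edge on the stop bar: (110–380, 495) in the scene crop and (230–570, 130) in the top crop. I'll press once on the right as well, to be sure that corner is seated.

>>> {"op": "step_arm", "data": {
  "motion": [
    [[0,-41,0,0,0,0,0],[0,-82,0,0,0,0,0],[0,-123,0,0,0,0,0],[0,-156,0,0,0,0,0],[-30,-156,0,0,0,0,0],[-40,-156,0,0,0,0,0],[-43,-156,0,0,0,0,0],[-45,-156,0,0,0,0,0],[-47,-156,0,0,0,0,0],[-49,-156,0,0,0,0,0],[-51,-156,0,0,0,0,0],[-53,-156,0,0,0,0,0]]
  ]
}}

```text
clock: 29.58
eef_pos: [0.661, -0.1085, 0.0211]
tool_rot: [3.139, -0.015, -2.98]
contact_force: [-14.6, -3.4, 7.9]
finger_gap: -0.0002
grip_force: 7.6
```

>>> {"op": "step_arm", "data": {
  "motion": [
    [[-2,0,0,0,0,0,0],[-4,0,0,0,0,0,0],[-4,0,0,0,0,0,0]]
  ]
}}

```text
clock: 29.83
eef_pos: [0.6609, -0.1084, 0.0204]
tool_rot: [3.137, -0.024, -2.979]
contact_force: [-18.5, -3.2, 11.0]
finger_gap: 0.0
grip_force: 9.8
```

>>> {"op": "step_arm", "data": {
  "motion": [
    [[-2,0,0,0,0,0,0],[-2,0,0,0,0,0,0],[-2,0,0,0,0,0,0],[-2,0,0,0,0,0,0],[-2,0,0,0,0,0,0],[-2,0,0,0,0,0,0],[-2,0,0,0,0,0,0],[6,0,0,0,0,0,0],[14,0,0,0,0,0,0],[40,0,0,0,0,0,0],[80,0,0,0,0,0,0],[80,0,0,0,0,0,0]]
  ]
}}

```text
clock: 30.83
eef_pos: [0.5808, -0.119, 0.0187]
tool_rot: [3.135, -0.015, -2.982]
contact_force: [-1.7, 0.5, -2.4]
finger_gap: 0.0
grip_force: 0.0
```

```bash
python3 -c "
from h import *
f=report()
for n in('top','scene'):
    f=grab(n);C=cloud(f);y=np.radians(9.1);c,s=np.cos(y),np.sin(y);M=np.array([[c,-s],[s,c]]);O=np.array([720.8,-22.3])
    p=(C[...,2]>.05)&(C[...,2]<.07)&(C[...,0]>.5)&(C[...,0]<.6)&(C[...,1]>.1)&(C[...,1]<.18)
    if p.sum(): print(n,'pin dock',p.sum(),(C[p][:,:2].mean(0)*1000-O)@M,C[p][:,2].max())
"
```

```text
supply dock x,y,yawdeg [-2.8 -0.4] 0.06 sz [117. 197.] | TCP dock [-148.8  -74.7] z 20.0 | F [ 0.1  0.1 -0. ] t 30.88
 TCP in supply [-146.1  -74.1] rear x at y=100,80,-80,-100: [np.float64(-62.9), np.float64(-62.9), np.float64(-62.7), np.float64(-62.7)]
top pin dock 28 [-140.63313195  189.2601705 ] 0.06386892487233509
scene pin dock 28 [-137.78146238  188.43679431] 0.06544788982692529
```

>>> {"op": "step_arm", "data": {
  "motion": [
    [[0,0,-40,0,0,0,0],[0,0,-80,0,0,0,0],[-4,42,-90,0,0,0,0],[-8,84,-90,0,0,0,0],[-12,126,-90,0,0,0,0],[-17,168,-90,0,0,0,0],[-17,210,-90,0,0,0,0],[-17,252,-90,0,0,0,0],[-17,293,-90,0,0,0,0],[-17,293,-90,0,0,0,0],[-17,293,-50,0,0,0,0],[-17,293,-19,0,0,0,0]]
  ]
}}

```text
clock: 31.98
eef_pos: [0.5677, 0.1738, 0.0436]
tool_rot: [3.141, 0.01, -2.979]
contact_force: [0.0, 0.1, -1.0]
finger_gap: -0.0001
grip_force: 0.0
```

```bash
python3 -c "
from h import *
f=report(); f=grab('scene')
cv2.imwrite('pics/latch1.png',cv2.resize(cv2.cvtColor(f['pixels'],cv2.COLOR_RGB2BGR)[150:350,215:455],(720,600),interpolation=cv2.INTER_CUBIC))"
```

```text
supply dock x,y,yawdeg [-3.2 -0.3] -0.09 sz [197. 116.] | TCP dock [-127.3  216.7] z 35.5 | F [-2.3 -0.4 -3.9] t 32.03
 TCP in supply [-124.4  216.8] rear x at y=100,80,-80,-100: [np.float64(-63.0), np.float64(-63.1), np.float64(-63.3), np.float64(-63.4)]
```

View pics/latch1.png

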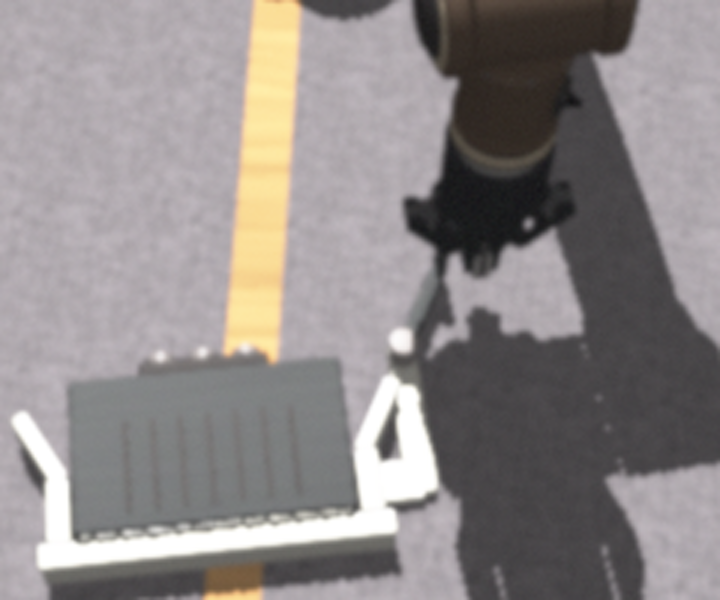

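>>> {"op": "step_arm", "data": {
  "motion": [
    [[7,-5,0,0,0,0,0],[9,-12,0,0,0,0,0],[14,-19,0,0,0,0,0],[19,-27,0,0,0,0,0],[23,-37,0,0,0,0,0],[26,-48,0,0,0,0,0],[27,-58,0,0,0,0,0],[27,-68,0,0,0,0,0],[25,-78,0,0,0,0,0],[21,-88,0,0,0,0,0],[15,-97,0,0,0,0,0],[9,-106,0,0,0,0,0]]
  ]
}}

```text
clock: 33.08
eef_pos: [0.5715, 0.0636, 0.0412]
tool_rot: [3.141, -0.001, -2.983]
contact_force: [0.6, 1.0, 0.3]
finger_gap: -0.0001
grip_force: 0.6
```

```bash
python3 -c "
from h import *
f=report(); f=grab('scene')
cv2.imwrite('pics/latch2.png',cv2.resize(cv2.cvtColor(f['pixels'],cv2.COLOR_RGB2BGR)[150:350,215:455],(720,600),interpolation=cv2.INTER_CUBIC))"
```

```text
supply dock x,y,yawdeg [-3.  -0.3] -0.88 sz [197. 116.] | TCP dock [-132.   106.8] z 41.6 | F [ 1.  -1.3  0.8] t 33.13
 TCP in supply [-130.6  105.2] rear x at y=100,80,-80,-100: [np.float64(-61.5), np.float64(-61.8), np.float64(-64.2), np.float64(-64.5)]
```

View pics/latch2.png

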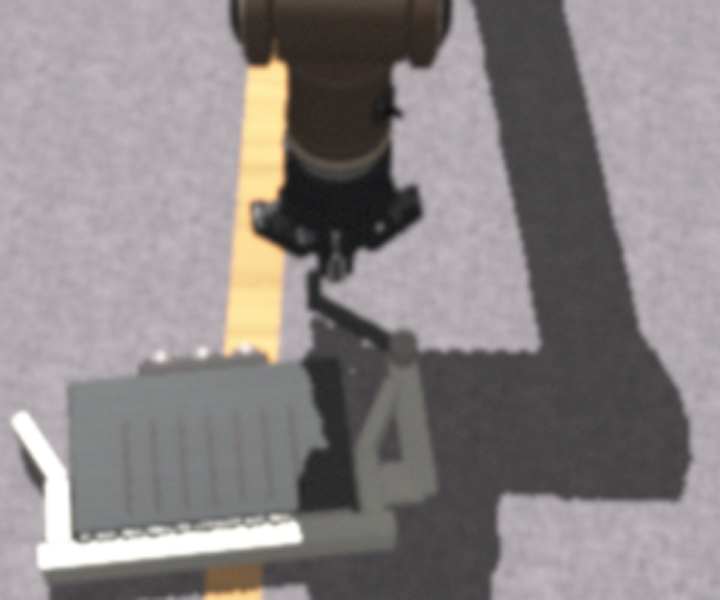

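>>> {"op": "step_arm", "data": {
  "motion": [
    [[-4,-7,0,0,0,0,0],[-9,-13,0,0,0,0,0],[-15,-18,0,0,0,0,0],[-20,-21,0,0,0,0,0],[-25,-24,0,0,0,0,0],[-30,-27,0,0,0,0,0],[-35,-29,0,0,0,0,0],[-39,-31,0,0,0,0,0],[-42,-32,0,0,0,0,0],[-44,-32,0,0,0,0,0],[-44,-32,0,0,0,0,0]]
  ]
}}

```text
clock: 34.1
eef_pos: [0.6203, 0.0397, 0.0415]
tool_rot: [-3.141, 0.001, -2.982]
contact_force: [-0.1, -0.4, -0.5]
finger_gap: 0.0002
grip_force: 0.0
```

```bash
python3 -c "
from h import *
f=report()"
```

```text
supply dock x,y,yawdeg [ -4.  -62.1] -0.81 sz [ 73. 115.] | TCP dock [-89.6  77.3] z 41.5 | F [ 0.7 -1.4  0. ] t 34.15
 TCP in supply [-87.6 138.1] rear x at y=100,80,-80,-100: [np.float64(-62.6), np.float64(-62.9), np.float64(-65.1), np.float64(-65.4)]
```

Push on gently until the latch meets its end stop.

>>> {"op": "step_arm", "data": {
  "motion": [
    [[-1,0,0,0,0,0,0],[-2,0,0,0,0,0,0],[-3,0,0,0,0,0,0],[-4,0,0,0,0,0,0],[-5,0,0,0,0,0,0],[-6,0,0,0,0,0,0],[-6,0,0,0,0,0,0]]
  ]
}}

```text
clock: 34.73
eef_pos: [0.6224, 0.0405, 0.041]
tool_rot: [3.141, -0.007, -2.982]
contact_force: [-6.8, -2.0, 5.4]
finger_gap: -0.0002
grip_force: 3.7
```

>>> {"op": "step_arm", "data": {
  "motion": [
    [[-2,0,0,0,0,0,0],[-3,0,0,0,0,0,0],[-3,0,0,0,0,0,0],[-3,0,0,0,0,0,0]]
  ]
}}

```text
clock: 35.07
eef_pos: [0.6226, 0.0405, 0.0406]
tool_rot: [3.141, -0.014, -2.982]
contact_force: [-12.5, -4.1, 8.4]
finger_gap: 0.0003
grip_force: 6.3
```

>>> {"op": "step_arm", "data": {
  "motion": [
    [[6,0,0,0,0,0,0],[20,0,0,0,0,0,0],[55,0,0,0,0,0,0],[90,0,-20,0,0,0,0],[120,0,-60,0,0,0,0],[140,0,-80,0,0,0,0],[140,0,-80,0,0,0,0],[140,0,-80,0,0,0,0]]
  ]
}}

```text
clock: 35.73
eef_pos: [0.4918, 0.0192, 0.1236]
tool_rot: [-3.141, 0.007, -2.983]
contact_force: [0.1, 0.6, -0.4]
finger_gap: 0.0
grip_force: 0.0
```

```bash
python3 -c "
from h import *
f=report(); f=grab('scene')
C=cloud(f);y=np.radians(9.1);c,s=np.cos(y),np.sin(y);M=np.array([[c,-s],[s,c]]);O=np.array([720.8,-22.3])
D=(C[...,:2]*1000-O)@M
p=(C[...,2]>.05)&(C[...,2]<.07)&(abs(D[...,0]+75)<40)&(abs(D[...,1]-80)<50)
print('pin',p.sum(),D[p].mean(0) if p.any() else '',rect(pose(f)))
cv2.imwrite('pics/end.png',cv2.resize(cv2.cvtColor(f['pixels'],cv2.COLOR_RGB2BGR)[150:350,215:455],(720,600),interpolation=cv2.INTER_CUBIC))"
```

```text
supply dock x,y,yawdeg [-3.2 -0.3] -0.8 sz [197. 117.] | TCP dock [-219.7   77.3] z 122.4 | F [0.1 0.2 0.4] t 35.78
 TCP in supply [-217.5   74.6] rear x at y=100,80,-80,-100: [np.float64(-61.8), np.float64(-62.1), np.float64(-64.3), np.float64(-64.6)]
pin 35 [-68.20241468  69.8185936 ] (array([721.2, -21. ]), array([118.7, 196.9]), 8.83)
```

View pics/end.png

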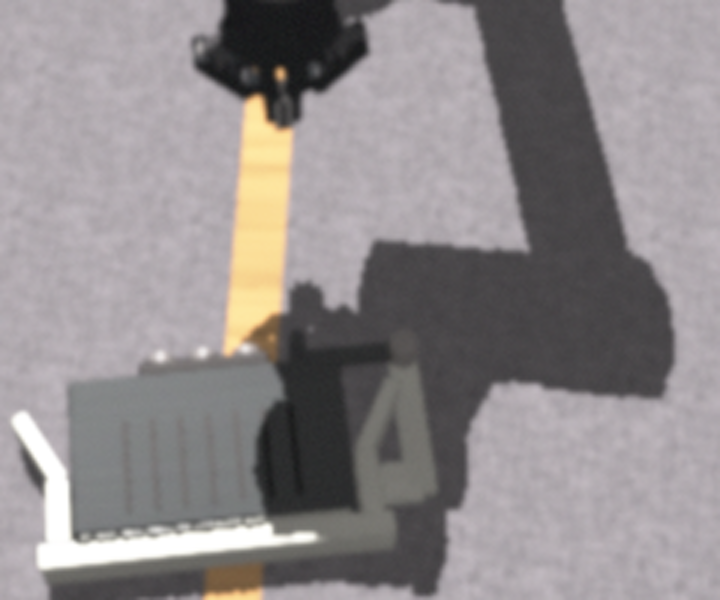

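The latch is shut: its pin measures (-68.2, 69.8) in the dock frame against a nominal (-69.5, 70), and shows at (297,345) in the picture. The supply is square on the stop and the arm is clear.

```bash
python3 -c "
from h import *
print(sign_off())"
```

```text
the job is handed in; nothing more can be done
None
```

The job is handed in (no verdict came back): the supply sits square against the stop, pressed with about 25 N at the left rear corner and again at the right to make sure; the latch is shut behind it and the arm is clear.

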